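Nest the kidney dishes

TASK

The kidney-shaped dishes are to be nested on the one that is screwed to the table. Turn the dish that lies crooked on top of it, where it lies and without lifting it off, until its outline matches and it drops fully home; then take the spare kidney dish from the table and nest it fully home in the same way on top, and let go. Leave the straight oval dish and everything else where they are.

Things in the scene. Friction and masses are not known exactly. Their poses are not given: they have to be found in the camera images.
- fixed_dish_mid (a point): Lowest dish: dark metal, kidney-shaped, 147 mm long, 46 mm high, screwed to the table by two lugs under its ends; does not move. Point: centre of its outline, half-way up (23 mm above its underside). The 3 kidney dishes are alike and have the same axes: x along the length, z up, hollow (concave) side at -y, bulging side at +y. They nest only when pointing the same way; half round does not enter.
- fixed_dish_waist (a point): Middle of the fixed dish's curved centre line, at rim height: (0, 5.6, +23) mm from its mid point in the dish's axes. On every kidney dish the centre line is an arc of radius 62 mm through here, about (0, -56.4) mm, that ends at (+-42.3, -11.0) mm; the rim runs 31 mm either side of it with round ends, so it is 62 mm wide across here (along y).
- crooked_dish_mid (a point): Loose kidney dish (0.15 to 0.29 kg) lying crosswise on the fixed dish's rim, its point 46 mm above the fixed one's, turned 0.7 to 2.15 rad anticlockwise out of line. Point: centre of its outline, half-way up (23 mm above its underside). Fully home it is 18 mm above the fixed one's, with 2 mm of play. All kidney dishes: flat floor 28 mm below the rim and 18 mm above the underside; underside 28 mm wide.
- spare_dish_mid (a point): Loose kidney dish (0.15 to 0.29 kg) standing on the table. Point: centre of its outline, half-way up (23 mm above its underside); fully home it is 18 mm above that of the dish below. All kidney dishes: rim band 10 mm tall, 8 mm thick, its top 46 mm above the underside; below it a 2.5 mm wall slopes inward, 1 mm per 4 mm down; the inside is 46 mm wide at the top.
- oval_dish_mid (a point): A bystander: loose dish of the same metal, section, height and length but with a straight, long oval outline (147 x 62 mm, x along it); it fits none of the kidney dishes. This point: centre of its outline, half-way up (23 mm above its underside).
- bush: A bystander: dark steel bush, an upright tube, 42 x 42 x 62 mm; origin at the centre of its underside.
- gear: A bystander: dark pinion lying flat, 57 x 57 x 30 mm; origin at the centre of its underside.
- short_bush: A bystander: shorter dark steel bush, an upright tube, 42 x 42 x 50 mm; origin at the centre of its underside.

How it is judged:
By the outcome, as a careful person would: the job done as asked, in the order asked, and still so for the second after the job is handed in, with the robot touching nothing.
It also fails if it takes over 58 s, if anything falls off the work surface, if the arm or the gripper's body presses on something with over 40 N, if the wrist force passes 120 N, or if a joint passes its speed limit or range.

ROBOT

A 6-joint arm with a two-finger parallel gripper is mounted at the origin on a cart in front of the work surface, level with it; the furniture and walls round the work are solid. World frame = base frame: x ahead of the robot, y to its left, z up, the work surface at z = 0. Lengths are in mm, angles in rad, forces in N, time in s.
With the tool pointing down it reaches from about 375 to 925 mm from the base axis. Payload 5.7 kg.
Tool frame: the origin (TCP) lies midway between the tips of the shut fingers; the grasp point (between the pads) lies ctrl.hold_point_z behind it (ctrl.hold_point_z is the distance from the TCP to the grasp point, in mm); z points along the fingers, y is the direction in which the jaws open and shut (so a half turn about z gives the same grasp; the last joint's range is limited). The gripper opens to 88 mm and grips with 3 to 60 N. Pads are 20 mm wide; open, the fingers measure 115 mm over their backs; the gripper's body (75 mm by 178 mm) begins 61 mm behind the grasp point.
Start: joints at [-1.217, 0.359, 1.51, -0, 1.272, -0.115], TCP at [271.07, -535.241, 222.623] pointing down, gripper open.
Joint ranges: [-2.97, 2.97], [-1.01, 2.36], [0.21, 2.38], [-0.96, 4.11], [0.2, 2.71], [-2.98, 2.98]. Speed limits (rad/s): [2.39, 2.39, 3.14, 3.14, 3.14, 3.14].

INTERFACE

Orientations are given as a unit quaternion [w, x, y, z].
In Python, from rig import ctrl gives the robot as it stands.
- The arm moves only by the tool servo_tool, never from a script. Its argument "increments" is a list of rows, each an object of numbers: "grip": the closure, from 0 (fully open) to 1 (shut); "tx", "ty", "tz": the shift along the world's x, y, z as a fraction of full scale; "ax", "ay", "az": the turn, a rotation vector about the world's x, y, z as a fraction of full scale. A call has 1 to 5 rows; each row shifts and turns the commanded pose from where the row before left it; what a row does not reach is not made up. Full scale, the value 1, is 0.04 m for a shift and 0.12 rad for a turn. A row lasts 1/8 s, in which the tool goes at most 62.5 mm and 10.7 degrees, less where a joint would pass 70% of its speed; a pose out of reach is approached as far as the arm can. A call with a number of a shift or a turn outside -1 to 1 is refused whole. A call with a gripper value outside its range is refused whole. The fingers move at their own pace and stop on an object; the grip force is fixed at half the most. Time passes only in rows, so rows that do not move let the fingers close. It gives the time, the measured TCP pose, the force and the opening at its end, in the units of the state.
- ctrl.sense(): the state, without advancing time (a new reading comes with each control period).
- ctrl.camera(name): name is "scene" or "top"; returns (picture, depth): 384x512x3 uint8, blue, green, red; 384x512 float32, mm along the optical axis (not along the pixel's ray), 0 where there is no reading.
- ctrl.camera_params(name): a dict with "fx", "fy", "cx", "cy" (pixels), "k1" (the pictures are not rectified: a ray, as slopes to the right and down, at radius r is drawn at 1 + k1 r^2 times it, then the intrinsics apply), "R" (3x3) and "t" (3): a world point X has camera coordinates R X + t. Camera axes: x right, y down, z forward; pixel columns grow to the right and rows downward; lengths in mm; the calibration is good to about 2 mm. A picture is of the moment at which its call begins. camera_params takes no time and is no camera call.
- ctrl.finish_job(): hands the job in, once; it reports no verdict.
Trained networks look in the newest picture that a camera, given by its name, has taken for a name from the list of things; names that differ only in an ending like _2 or _b are one class to them, and where a whole thing is asked for, a point or a joint stands for the part that bears it (a point fixed in the world has none). Each returns a list of dicts, best first, with "score" (0 to 1); they miss things now and then, are a little off and sometimes report something else, mostly with a low value. They report only what shows in the picture. A call takes as long as a camera call.
- ctrl.recognise(camera, name): "position" ([column, row] in pixels, amid what is visible of it).
- ctrl.spot_point(camera, name): "position" ([column, row] in pixels: a listed point, or the origin of a listed thing).
The state is a dict: "time": time; "joint_positions": joint angles; "joint_vel": joint speeds; "joint_efforts": joint torques, N m; "ee_pos": TCP position; "orientation": TCP orientation; "contact_force": force on the tool from outside, world axes, zero at the start; "moment": the same for the moment, N m; "width": finger opening in mm.
Only numpy, scipy, OpenCV 4.12 (cv2) and the standard library are available. Lean on these libraries where they do the work, as an engineer would, in place of code of your own. Each camera call takes 0.05 s, during which the arm holds its last target.

## Working session

There is one attempt and no reset: what is moved stays moved. The work goes in short steps, Python scripts to look and compute and a tool call to move; the robot and the scene stay as the last step left them, time stands still between calls to the robot, and variables do not carry over. Pictures are saved under pics/ and viewed, and the job is handed in when it is done.

Besides the shell and the picture viewer there is one more tool, called after "Request:" as a command line: name --argument value ..., lists and objects as JSON in quotes. servo_tool: Moves the arm, as the interface text tells. Its arguments: {"type":"object","properties":{"increments":{"type":"array"}},"required":["increments"]}

```bash
ls; mkdir -p pics
cat > h.py <<'E'
import numpy as np, cv2
from rig import ctrl
def par(n):
    p=ctrl.camera_params(n); return p,np.array(p["R"]),np.array(p["t"])
def ray(n,px):
    p,R,t=par(n); x=(px[0]-p["cx"])/p["fx"]; y=(px[1]-p["cy"])/p["fy"]
    u,v=x,y
    for _ in range(20):
        s=1+p["k1"]*(u*u+v*v); u,v=x/s,y/s
    return np.array([u,v,1.]),R,t
def atz(n,px,z):
    d,R,t=ray(n,px); o=-R.T@t; w=R.T@d; return o+w*(z-o[2])/w[2]
def proj(n,X):
    p,R,t=par(n); c=R@np.array(X,float)+t; u,v=c[0]/c[2],c[1]/c[2]; s=1+p["k1"]*(u*u+v*v)
    return np.array([p["fx"]*u*s+p["cx"],p["fy"]*v*s+p["cy"]])
def cloud(n,D):
    p,R,t=par(n); H,W=D.shape
    jj,ii=np.meshgrid(np.arange(W),np.arange(H)); x=(jj-p["cx"])/p["fx"]; y=(ii-p["cy"])/p["fy"]; u,v=x.copy(),y.copy()
    for _ in range(20):
        s=1+p["k1"]*(u*u+v*v); u,v=x/s,y/s
    P=np.stack([u*D,v*D,D],-1)-t
    return P@R
E
python3 - <<'E'
from h import *
for n in ["scene","top"]:
    I,D=ctrl.camera(n); cv2.imwrite(f"pics/{n}0.png",I); np.save(f"{n}0.npy",D)
    print(n,{k:np.round(v,3).tolist() for k,v in ctrl.camera_params(n).items()})
for n in ["scene","top"]:
  for o in ["fixed_dish_mid","fixed_dish_waist","crooked_dish_mid","spare_dish_mid","oval_dish_mid"]:
    z={"fixed_dish_mid":23,"fixed_dish_waist":46,"crooked_dish_mid":69}.get(o,23)
    for r in ctrl.spot_point(n,o)[:2]: print(n,o,r,np.round(atz(n,r["position"],z)))
print(ctrl.sense(),ctrl.hold_point_z)
E
```

```text
pics
scene {'fx': 383.372, 'fy': 383.372, 'cx': 261.552, 'cy': 188.891, 'k1': -0.099, 'R': [[-0.802, -0.597, -0.013], [-0.361, 0.502, -0.786], [0.476, -0.626, -0.618]], 't': [515.543, 205.629, 800.857]}
top {'fx': 473.011, 'fy': 473.011, 'cx': 254.561, 'cy': 191.235, 'k1': -0.04, 'R': [[-0.006, -1.0, 0.008], [-0.981, 0.004, -0.194], [0.194, -0.009, -0.981]], 't': [86.375, 546.013, 1052.986]}
scene fixed_dish_mid {'position': [359.4, 163.7], 'score': 0.58} [ 437. -208.   23.]
scene fixed_dish_waist {'position': [356.2, 160.5], 'score': 0.68} [ 439. -184.   46.]
scene crooked_dish_mid {'position': [360.2, 150.9], 'score': 0.6} [ 439. -203.   69.]
scene spare_dish_mid {'position': [246.2, 302.5], 'score': 0.62} [407. 367.  23.]
scene oval_dish_mid {'position': [264.6, 202.4], 'score': 0.6} [559.  98.  23.]
top fixed_dish_mid {'position': [380.6, 235.9], 'score': 0.6} [ 443. -215.   23.]
top fixed_dish_waist {'position': [211.4, 233.4], 'score': 0.73} [449. 184.  46.]
top fixed_dish_waist {'position': [381.0, 237.4], 'score': 0.68} [ 437. -209.   46.]
top crooked_dish_mid {'position': [3
[... 238 characters left out ...]
': array([-1.21708742e+00,  3.58802037e-01,  1.51036378e+00,  3.29313222e-05,
        1.27249907e+00, -1.15083723e-01]), 'joint_vel': array([-0.00097074,  0.00045959, -0.00069253, -0.00207024, -0.00171672,
        0.00096881]), 'joint_efforts': array([ 6.06608155e-04, -5.15047860e+01, -2.71001762e+01,  6.76285545e-02,
        2.49875046e-02, -3.92326615e-05]), 'ee_pos': array([ 271.09564595, -535.25492924,  222.63537637]), 'orientation': array([-3.77360994e-05,  9.72655852e-01,  2.32251141e-01,  1.13271458e-05]), 'contact_force': array([ 0.94222646, -0.22666039, -0.5649763 ]), 'moment': array([-2.31889674e-05,  2.15592146e-02, -1.20512305e-02]), 'width': 88.13365358121219} 18.700000000000003
```

View pics/scene0.png

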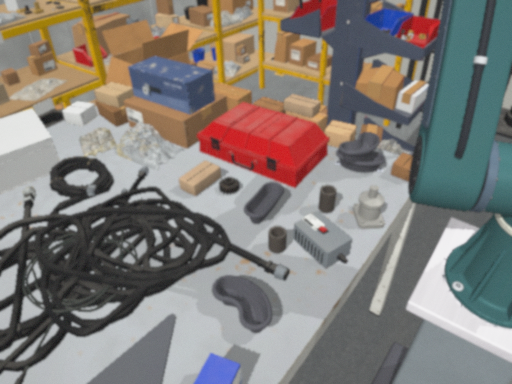

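View pics/top0.png

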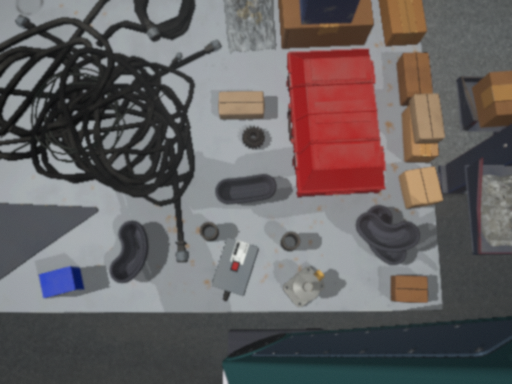

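The top view shows the stack at about (387,233), the spare at (130,252), the oval dish at (246,190), and bushes at (210,231) and (290,241). I'll zoom in and look at the depth.

Run:
```python
from h import *
I=cv2.imread("pics/top0.png"); 
a=cv2.resize(I[190:280,340:440],None,fx=4,fy=4,interpolation=cv2.INTER_CUBIC)
b=cv2.resize(I[205:295,85:185],None,fx=4,fy=4,interpolation=cv2.INTER_CUBIC)
cv2.imwrite("pics/z1.png",np.hstack([a,b]))
D=np.load("top0.npy"); C=cloud("top",D)
def hm(c,half=110,fn=""):
    m=(abs(C[...,0]-c[0])<half)&(abs(C[...,1]-c[1])<half)&(D>0)
    P=C[m]; print(P.shape, np.histogram(P[:,2],bins=np.arange(-20,140,8)))
    s=2; im=np.zeros((2*half*s//1,2*half*s,3),np.uint8)
    for p in P:
        r=int((c[0]+half-p[0])*s); q=int((c[1]+half-p[1])*s)
        cv2.circle(im,(q,r),2,tuple(int(v) for v in cv2.applyColorMap(np.uint8([[np.clip(p[2]*2.4,0,255)]]),cv2.COLORMAP_JET)[0,0]),-1)
    return im
cv2.imwrite("pics/z2.png",cv2.resize(np.hstack([hm((443,-212)),hm((405,370))]),(800,400)))
```

```text
(8663, 3) (array([   0,  354, 4848,  100,  158,  144,  128,  360,  364,  329,  840,
        231,  130,  490,  187,    0,    0,    0,    0]), array([-20, -12,  -4,   4,  12,  20,  28,  36,  44,  52,  60,  68,  76,
        84,  92, 100, 108, 116, 124, 132]))
(8410, 3) (array([   0,  526, 5937,  100,  643,  380,  144,  350,  330,    0,    0,
          0,    0,    0,    0,    0,    0,    0,    0]), array([-20, -12,  -4,   4,  12,  20,  28,  36,  44,  52,  60,  68,  76,
        84,  92, 100, 108, 116, 124, 132]))
```

View pics/z1.png

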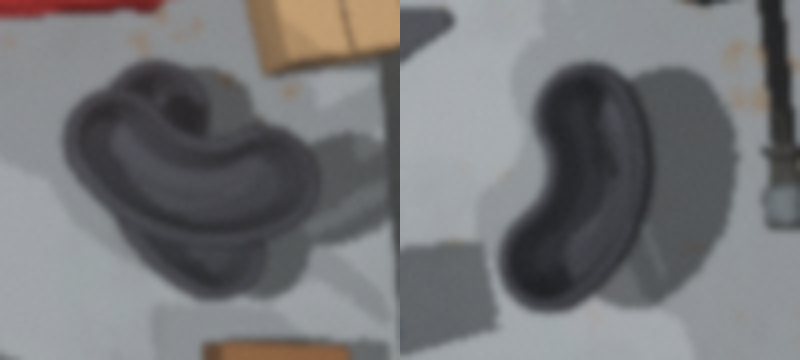

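View pics/z2.png

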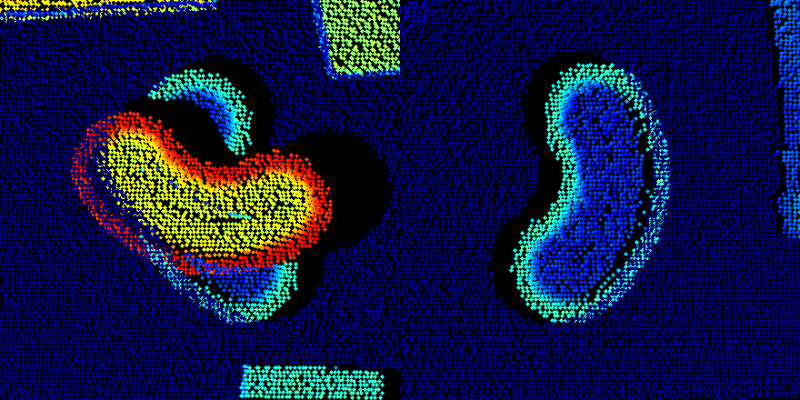

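```bash
cat >> h.py <<'E'
from scipy.optimize import least_squares
A0=np.arctan2(42.3,45.4)
def cdist(P,q):
    x,y,a=q; c,s=np.cos(a),np.sin(a); d=P[:,:2]-[x,y]; X=c*d[:,0]+s*d[:,1]; Y=-s*d[:,0]+c*d[:,1]
    th=np.arctan2(X,Y+56.4); r=np.hypot(X,Y+56.4)
    e=np.hypot(abs(X)-42.3,Y+11.0)
    return np.where(abs(th)<A0,abs(r-62),e)
def fit(P,c,starts=np.arange(0,6.28,.39),r=55):
    best=None
    P=P[np.hypot(P[:,0]-c[0],P[:,1]-c[1])<95]
    for a in starts:
        f=lambda q:cdist(P,q)-27
        s=least_squares(f,[c[0],c[1],a],loss="soft_l1",f_scale=3)
        if best is None or s.cost<best.cost: best=s
    rr=best.fun; rr=cdist(P,best.x)-27
    return best.x,np.median(abs(rr)),len(P)
def pts(n,D,zlo,zhi,c,rad=95):
    C=cloud(n,D); m=(D>0)&(C[...,2]>zlo)&(C[...,2]<zhi)&(np.hypot(C[...,0]-c[0],C[...,1]-c[1])<rad)
    return C[m]
E
python3 - <<'E'
from h import *
for n in ["top","scene"]:
    D=np.load(n+"0.npy")
    for nm,c,z in [("crooked",(445,-211),92),("fixed",(440,-212),46),("spare",(405,370),46),("oval",(555,103),46)]:
        P=pts(n,D,z-5,z+5,c)
        if len(P)>30 and nm!="oval":
            x,e,k=fit(P,c); print(n,nm,np.round(x,3),e,k,np.median(P[:,2]))
for a in []: pass
E
```

```text
top crooked [ 439.337 -209.639    1.317] 2.1024515625003506 590 90.87884356958534
top fixed [ 441.37  -211.206    6.619] 2.115255559123387 309 44.815152189976054
top spare [406.585 368.304   2.94 ] 2.1436484373186993 554 44.47849285364626
scene crooked [ 437.506 -207.724    1.314] 1.8552600444762124 302 91.48866525370116
scene fixed [ 437.899 -208.395    6.627] 1.8138726680830821 204 45.622961652133526
scene spare [405.464 371.704   2.945] 1.9857632976977566 834 46.5023404371026
```

```bash
cat >> h.py <<'E'
def outline(q,w=31):
    t=np.linspace(-A0,A0,30); c,s=np.cos(q[2]),np.sin(q[2])
    L=[(np.sin(a)*(62+w),np.cos(a)*(62+w)-56.4) for a in t]
    L+=[(42.3+w*np.sin(A0+b),-11+w*np.cos(A0+b)) for b in np.linspace(0,np.pi,15)]
    L+=[(np.sin(a)*(62-w),np.cos(a)*(62-w)-56.4) for a in t[::-1]]
    L+=[(-42.3-w*np.sin(A0+b),-11+w*np.cos(A0+b)) for b in np.linspace(np.pi,0,15)]
    L=np.array(L); return L@np.array([[c,s],[-s,c]])+q[:2]
def draw(n,I,q,z,col,k,o):
    p=np.array([(proj(n,[*v,z])-o)*k for v in outline(q)]); cv2.polylines(I,[np.int32(p)],True,col,1)
E
python3 - <<'E'
from h import *
out=[]
for n,o1,o2 in [("top",(340,190),(85,205)),("scene",(310,110),(195,260))]:
    I=cv2.imread(f"pics/{n}0.png"); r=[]
    for o,L in [(o1,[((438.4,-208.7,1.316),92,(0,0,255)),((439.6,-209.8,.34),46,(0,255,0))]),(o2,[((406,370,2.943),46,(0,255,255))])]:
        z=cv2.resize(I[o[1]:o[1]+75,o[0]:o[0]+100] if n=="scene" else I[o[1]:o[1]+90,o[0]:o[0]+100],(400,360 if n=="top" else 300),interpolation=cv2.INTER_CUBIC)
        for q,h,c in L: draw(n,z,q,h,c,4,np.array(o)-.5)
        r.append(z)
    out.append(np.hstack(r))
cv2.imwrite("pics/ov.png",np.vstack(out)[:600]); 
for f in out: print(f.shape)
E
```

```text
(360, 800, 3)
(300, 800, 3)
```

View pics/ov.png

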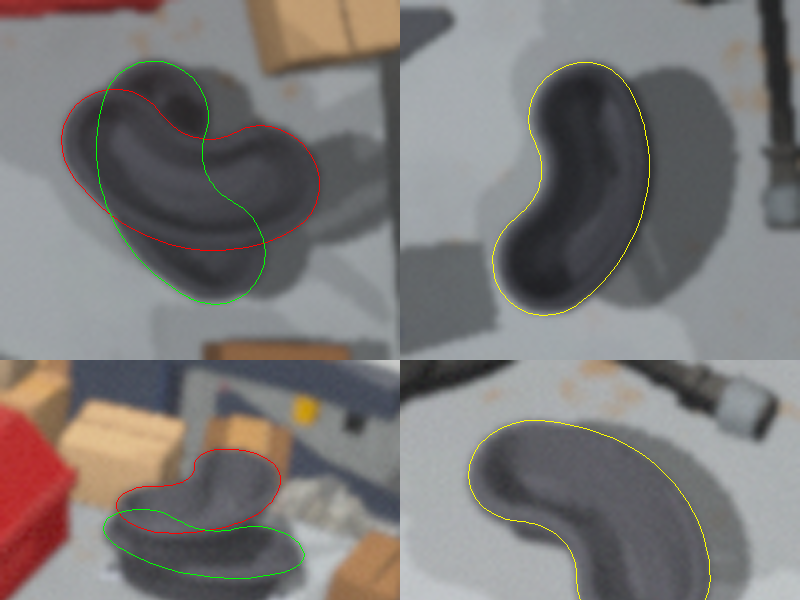

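The overlays fit in both cameras: the crooked dish is 0.98 rad anticlockwise of the fixed one. I'll move above its waist with the jaws across it.

Request:
servo_tool --increments '[{"tx": 0.45, "ty": 0.91, "az": 0.78, "grip": 0}, {"tx": 0.45, "ty": 0.91, "az": 0.78, "grip": 0}, {"tx": 0.45, "ty": 0.91, "az": 0.78, "grip": 0}, {"tx": 0.45, "ty": 0.91, "az": 0.78, "grip": 0}, {"tx": 0.45, "ty": 0.91, "az": 0.78, "grip": 0}]'

```text
validation failed for argument at $.in...
```

Request:
servo_tool --increments '[{"tx": 0.45, "ty": 0.91, "az": 0.79, "grip": 0}, {"tx": 0.45, "ty": 0.91, "az": 0.79, "grip": 0}, {"tx": 0.45, "ty": 0.91, "az": 0.79, "grip": 0}, {"tx": 0.45, "ty": 0.92, "az": 0.79, "tz": -0.5, "grip": 0}, {"tz": -1, "grip": 0}]'

```text
validation failed for argument at $.in...
```

```bash
cat >> h.py <<'E'
def st():
    s=ctrl.sense(); q=s["orientation"]; R_y=2*np.arctan2(q[2],q[1])-np.pi/2
    print("t",round(s["time"],2),"p",np.round(s["ee_pos"],1),"jaw",round((R_y+np.pi/2)%np.pi-np.pi/2,3),"q",np.round(q,3),"F",np.round(s["contact_force"],1),"w",round(s["width"],1),"j",np.round(s["joint_positions"],2))
E
python3 -c "
from h import *
st()"
```

```text
t 0.6 p [ 271.1 -535.3  222.6] jaw -1.102 q [-0.     0.973  0.232  0.   ] F [ 0.9 -0.2 -0.6] w 88.1 j [-1.22  0.36  1.51  0.    1.27 -0.12]
```

Request:
servo_tool --increments '[{"grip": 0, "tx": 0.45, "ty": 0.91, "tz": 0, "ax": 0, "ay": 0, "az": 0.78}, {"grip": 0, "tx": 0.45, "ty": 0.91, "tz": 0, "ax": 0, "ay": 0, "az": 0.78}, {"grip": 0, "tx": 0.45, "ty": 0.91, "tz": 0, "ax": 0, "ay": 0, "az": 0.78}, {"grip": 0, "tx": 0.45, "ty": 0.91, "tz": 0, "ax": 0, "ay": 0, "az": 0.78}, {"grip": 0, "tx": 0.45, "ty": 0.91, "tz": 0, "ax": 0, "ay": 0, "az": 0.78}]'

```text
time: 1.23
ee_pos: [361.6, -352.1, 222.8]
orientation: [0.0, 0.892, 0.453, 0.0]
contact_force: [0.8, -0.4, 0.4]
width: 87.9
```

Request:
servo_tool --increments '[{"grip": 0, "tx": 0.45, "ty": 0.91, "tz": 0, "ax": 0, "ay": 0, "az": 0.79}, {"grip": 0, "tx": 0.45, "ty": 0.91, "tz": 0, "ax": 0, "ay": 0, "az": 0.79}, {"grip": 0, "tx": 0.45, "ty": 0.91, "tz": 0, "ax": 0, "ay": 0, "az": 0.79}, {"grip": 0, "tx": 0.45, "ty": 0.91, "tz": -0.5, "ax": 0, "ay": 0, "az": 0.79}, {"grip": 0, "tx": 0, "ty": 0, "tz": -1, "ax": 0, "ay": 0, "az": 0}]'

```text
time: 1.85
ee_pos: [435.5, -206.3, 163.6]
orientation: [0.002, 0.79, 0.613, 0.001]
contact_force: [-0.2, -0.2, -0.2]
width: 88.0
```

```bash
python3 -c "
from h import *
st()
I,D=ctrl.camera('top'); J,_=ctrl.camera('scene')
a=cv2.resize(I[180:290,320:440],(480,440)); b=cv2.resize(J[80:190,300:420],(480,440))
cv2.imwrite('pics/g1.png',cv2.resize(np.hstack([a,b]),(800,366)))"
```

```text
t 1.85 p [ 435.5 -206.3  163.6] jaw -0.251 q [0.002 0.79  0.613 0.001] F [-0.2 -0.2 -0.2] w 88.0 j [-0.59  0.26  1.84  0.    1.05 -0.34]
```

View pics/g1.png

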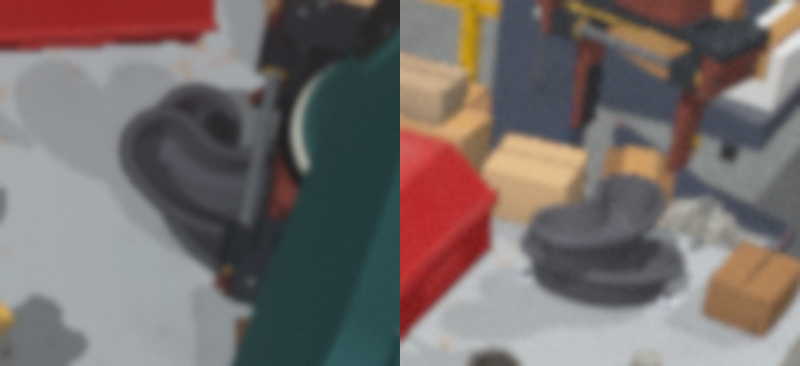

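Request:
servo_tool --increments '[{"grip": 0, "tx": 0, "ty": 0, "tz": -0.7, "ax": 0, "ay": 0, "az": 0}, {"grip": 0, "tx": 0, "ty": 0, "tz": -0.7, "ax": 0, "ay": 0, "az": 0}, {"grip": 0, "tx": 0, "ty": 0, "tz": -0.6, "ax": 0, "ay": 0, "az": 0}, {"grip": 0, "tx": 0, "ty": 0, "tz": -0.1, "ax": 0, "ay": 0, "az": 0}]'

```text
time: 2.45
ee_pos: [432.6, -207.9, 78.5]
orientation: [-0.001, 0.792, 0.611, -0.0]
contact_force: [-0.5, 0.4, -0.8]
width: 88.0
```

```bash
python3 -c "
from h import *
st()
I,D=ctrl.camera('top'); J,_=ctrl.camera('scene')
a=cv2.resize(I[180:290,320:440],(480,440)); b=cv2.resize(J[80:190,300:420],(480,440))
cv2.imwrite('pics/g2.png',cv2.resize(np.hstack([a,b]),(800,366)))"
```

```text
t 2.45 p [ 432.6 -207.9   78.5] jaw -0.256 q [-0.001  0.792  0.611 -0.   ] F [-0.5  0.4 -0.8] w 88.0 j [-0.59  0.38  1.92 -0.    0.84 -0.34]
```

View pics/g2.png

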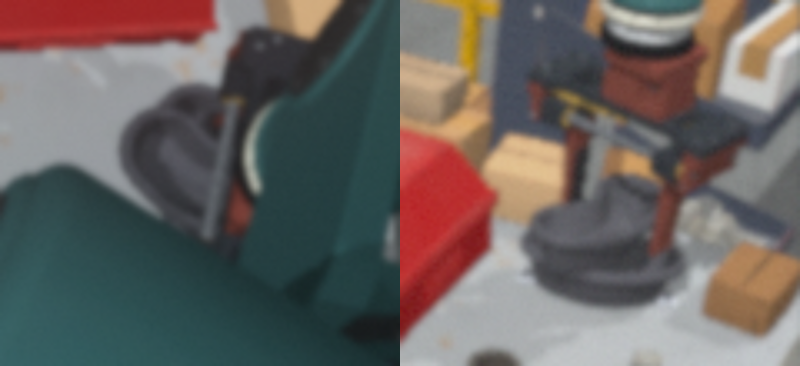

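```bash
python3 -c "
from h import *
for r in (-50,50):
  for z in (80,120):
    X=[432.6+r*np.cos(-.256),-207.9+r*np.sin(-.256),z]
    p=proj('scene',X); q=proj('top',X); print(r,z,p,(p-[300,80])*3.333+[400,0],(q-[320,180])*3.333)
"
```

```text
-50 80 [377.58158323 155.11667676] [658.5794169  250.36388364] [200.35096414 265.73126399]
-50 120 [380.04484821 142.79235831] [666.78947909 209.28693025] [217.0133521  262.47420597]
50 80 [350.23381535 140.66334901] [567.42930655 202.19094226] [229.38020043 122.24184379]
50 120 [351.96118703 128.69496663] [573.18663639 162.30032377] [246.81872488 113.60738031]
```

The fingers match the projected jaw positions, so I'll close.

Request:
servo_tool --increments '[{"grip": 1, "tx": 0, "ty": 0, "tz": 0, "ax": 0, "ay": 0, "az": 0}, {"grip": 1, "tx": 0, "ty": 0, "tz": 0, "ax": 0, "ay": 0, "az": 0}, {"grip": 1, "tx": 0, "ty": 0, "tz": 0, "ax": 0, "ay": 0, "az": 0}, {"grip": 1, "tx": 0, "ty": 0, "tz": 0, "ax": 0, "ay": 0, "az": 0}]'

```text
time: 3.05
ee_pos: [433.7, -208.0, 79.4]
orientation: [0.001, 0.791, 0.612, 0.0]
contact_force: [0.5, 0.9, 5.8]
width: 61.8
```

Request:
servo_tool --increments '[{"grip": 1, "tx": 0.01, "ty": 0.01, "tz": 0, "ax": 0, "ay": 0, "az": -0.9}, {"grip": 1, "tx": 0.01, "ty": 0.01, "tz": 0, "ax": 0, "ay": 0, "az": -0.9}, {"grip": 1, "tx": 0.01, "ty": 0.01, "tz": 0, "ax": 0, "ay": 0, "az": -0.9}, {"grip": 1, "tx": 0.01, "ty": 0.01, "tz": 0, "ax": 0, "ay": 0, "az": -0.9}, {"grip": 1, "tx": 0.01, "ty": 0.01, "tz": 0, "ax": 0, "ay": 0, "az": -0.9}]'

```text
time: 3.68
ee_pos: [436.0, -206.1, 79.4]
orientation: [0.001, 0.926, 0.377, 0.001]
contact_force: [0.7, -0.0, 4.1]
width: 61.5
```

Request:
servo_tool --increments '[{"grip": 1, "tx": 0.015, "ty": 0.005, "tz": 0, "ax": 0, "ay": 0, "az": -0.9}, {"grip": 1, "tx": 0.015, "ty": 0.005, "tz": 0, "ax": 0, "ay": 0, "az": -0.9}, {"grip": 1, "tx": 0.015, "ty": 0.005, "tz": 0, "ax": 0, "ay": 0, "az": -0.9}, {"grip": 1, "tx": 0.015, "ty": 0.005, "tz": 0, "ax": 0, "ay": 0, "az": -0.9}, {"grip": 1, "tx": 0, "ty": 0, "tz": 0, "ax": 0, "ay": 0, "az": 0}]'

```text
time: 4.3
ee_pos: [437.0, -204.5, 78.4]
orientation: [-0.0, 0.985, 0.172, -0.0]
contact_force: [-0.8, 0.7, -2.8]
width: 62.1
```

```bash
python3 -c "
from h import *
st()
I,D=ctrl.camera('top'); J,E=ctrl.camera('scene')
P=pts('scene',E,80,98,(440,-212))
print(fit(P,(440,-210),[.1,.34,.6]), np.median(P[:,2]))
a=cv2.resize(I[180:290,320:440],(480,440)); b=cv2.resize(J[80:190,300:420],(480,440))
cv2.imwrite('pics/g3.png',cv2.resize(np.hstack([a,b]),(800,366)))"
```

```text
t 4.3 p [ 437.  -204.5   78.4] jaw -1.226 q [-0.     0.985  0.172 -0.   ] F [-0.8  0.7 -2.8] w 62.1 j [-0.58  0.39  1.92  0.    0.84  0.64]
(array([ 4.33443636e+02, -2.04372169e+02,  3.80851545e-01]), np.float64(2.133864691762918), 426) 88.9273875748303
```

View pics/g3.png

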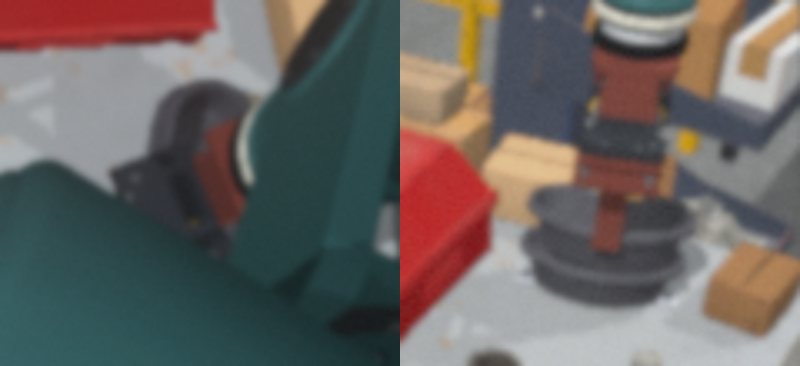

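It's turned and still held at height. I'll lower gently while watching the force.

Request:
servo_tool --increments '[{"grip": 1, "tx": 0, "ty": 0, "tz": -0.12, "ax": 0, "ay": 0, "az": 0}, {"grip": 1, "tx": 0, "ty": 0, "tz": -0.12, "ax": 0, "ay": 0, "az": 0}]'

```text
time: 4.65
ee_pos: [437.4, -204.8, 68.7]
orientation: [-0.0, 0.985, 0.171, -0.0]
contact_force: [0.4, -0.6, -3.3]
width: 61.9
```

Request:
servo_tool --increments '[{"grip": 1, "tx": 0, "ty": 0, "tz": -0.12, "ax": 0, "ay": 0, "az": 0}]'

```text
time: 4.78
ee_pos: [437.3, -204.8, 63.7]
orientation: [-0.0, 0.985, 0.171, -0.0]
contact_force: [0.2, 0.5, -3.4]
width: 61.6
```

Request:
servo_tool --increments '[{"grip": 1, "tx": 0, "ty": 0, "tz": -0.1, "ax": 0, "ay": 0, "az": 0}]'

```text
time: 4.9
ee_pos: [437.5, -204.9, 59.8]
orientation: [-0.0, 0.985, 0.171, -0.0]
contact_force: [0.8, -0.5, -1.9]
width: 61.9
```

Request:
servo_tool --increments '[{"grip": 1, "tx": 0, "ty": 0, "tz": -0.1, "ax": 0, "ay": 0, "az": 0}]'

```text
time: 5.03
ee_pos: [438.3, -205.5, 56.2]
orientation: [0.001, 0.985, 0.171, 0.001]
contact_force: [1.1, -2.2, -0.8]
width: 61.4
```

Request:
servo_tool --increments '[{"grip": 1, "tx": 0, "ty": 0, "tz": -0.08, "ax": 0, "ay": 0, "az": 0}]'

```text
time: 5.15
ee_pos: [438.8, -205.9, 53.2]
orientation: [0.001, 0.985, 0.171, 0.001]
contact_force: [2.2, -3.5, -0.4]
width: 62.3
```

Request:
servo_tool --increments '[{"grip": 1, "tx": 0, "ty": 0, "tz": -0.05, "ax": 0, "ay": 0, "az": 0}, {"grip": 1, "tx": 0, "ty": 0, "tz": 0, "ax": 0, "ay": 0, "az": 0}]'

```text
time: 5.4
ee_pos: [439.1, -206.2, 51.5]
orientation: [0.001, 0.985, 0.171, 0.001]
contact_force: [4.1, -4.3, -1.3]
width: 62.2
```

Request:
servo_tool --increments '[{"grip": 0, "tx": 0, "ty": 0, "tz": 0, "ax": 0, "ay": 0, "az": 0}, {"grip": 0, "tx": 0, "ty": 0, "tz": 0, "ax": 0, "ay": 0, "az": 0}, {"grip": 0, "tx": 0, "ty": 0, "tz": 0, "ax": 0, "ay": 0, "az": 0}, {"grip": 0, "tx": 0, "ty": 0, "tz": 0.5, "ax": 0, "ay": 0, "az": 0}, {"grip": 0, "tx": 0, "ty": 0, "tz": 1, "ax": 0, "ay": 0, "az": 0}]'

```text
time: 6.02
ee_pos: [435.6, -203.6, 110.2]
orientation: [-0.002, 0.985, 0.171, -0.002]
contact_force: [0.5, -0.4, -0.4]
width: 88.1
```

Request:
servo_tool --increments '[{"grip": 0, "tx": 0, "ty": 0, "tz": 1, "ax": 0, "ay": 0, "az": 0}, {"grip": 0, "tx": 0, "ty": 1, "tz": 1, "ax": 0, "ay": 0, "az": 0}, {"grip": 0, "tx": 0, "ty": 1, "tz": 0.5, "ax": 0, "ay": 0, "az": 0}, {"grip": 0, "tx": 0, "ty": 1, "tz": 0, "ax": 0, "ay": 0, "az": 0}, {"grip": 0, "tx": 0, "ty": 1, "tz": 0, "ax": 0, "ay": 0, "az": 0}]'

```text
time: 6.65
ee_pos: [436.9, -43.4, 211.3]
orientation: [-0.0, 0.985, 0.171, 0.0]
contact_force: [-0.3, -0.4, -0.5]
width: 87.9
```

Request:
servo_tool --increments '[{"grip": 0, "tx": 0, "ty": 1, "tz": 0, "ax": 0, "ay": 0, "az": 0.9}, {"grip": 0, "tx": 0, "ty": 1, "tz": 0, "ax": 0, "ay": 0, "az": 0.9}, {"grip": 0, "tx": 0, "ty": 1, "tz": 0, "ax": 0, "ay": 0, "az": 0.9}, {"grip": 0, "tx": 0, "ty": 1, "tz": 0, "ax": 0, "ay": 0, "az": 0.9}, {"grip": 0, "tx": 0, "ty": 1, "tz": 0, "ax": 0, "ay": 0, "az": 0.9}]'

```text
time: 7.28
ee_pos: [436.5, 156.4, 210.8]
orientation: [-0.0, 0.903, 0.429, -0.001]
contact_force: [0.7, -0.2, 0.1]
width: 87.8
```

```bash
python3 -c "
from h import *
st()
I,D=ctrl.camera('top'); J,E=ctrl.camera('scene')
for n,d in (('top',D),('scene',E)):
  P=pts(n,d,54,74,(440,-212)); print(n,fit(P,(440,-210),[.1,.34,.6]), np.median(P[:,2]))
  P=pts(n,d,41,51,(406,370)); print(n,'spare',len(P) and fit(P,(406,370),[2.7,2.94]))
  C=cloud(n,d); m=(np.hypot(C[...,0]-440,C[...,1]+210)<90)&(d>0); print(np.histogram(C[m][:,2],bins=np.arange(-10,110,6)))
a=cv2.resize(I[180:290,320:440],(480,440)); b=cv2.resize(J[80:190,300:420],(480,440))
cv2.imwrite('pics/g4.png',cv2.resize(np.hstack([a,b]),(800,366)))"
```

```text
t 7.28 p [436.5 156.4 210.8] jaw -0.683 q [-0.     0.903  0.429 -0.001] F [ 0.7 -0.2  0.1] w 87.8 j [0.19 0.17 1.81 0.   1.16 0.88]
top (array([ 4.38557096e+02, -2.09703158e+02,  3.47997637e-01]), np.float64(2.3553847599792306), 691) 62.18757226667865
top spare (array([407.02399689, 367.38039659,   2.93866452]), np.float64(2.3096402643158847), 423)
(array([ 184, 2167,  238,    2,    8,    1,   21,  553,  248,  110,  107,
        300,  353,    5,    0,    0,    0,    0,    0]), array([-10,  -4,   2,   8,  14,  20,  26,  32,  38,  44,  50,  56,  62,
        68,  74,  80,  86,  92,  98, 104]))
scene (array([ 4.35623273e+02, -2.06912128e+02,  3.66946763e-01]), np.float64(1.8136207744256048), 422) 62.09288308870623
scene spare (array([405.42010741, 371.78314012,   2.94505085]), np.float64(2.063668235529313), 845)
(array([  0, 426, 545,  60,  56,  55,  41,  24, 158, 225, 104, 177, 212,
         0,   0,   0,   0,   0,   0]), array([-10,  -4,   2,   8,  14,  20,  26,  32,  38,  44,  50,  56,  62,
        68,  74,  80,  86,  92,  98, 104]))
```

View pics/g4.png

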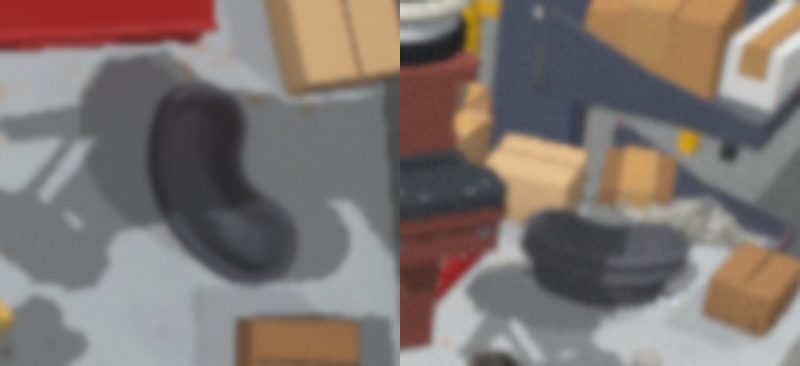

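The crooked dish is home: its floor reads about 36 mm, its rim about 64 mm, and its yaw matches. On to the spare.

Request:
servo_tool --increments '[{"grip": 0, "tx": -0.05, "ty": 0.3, "tz": 0, "ax": 0, "ay": 0, "az": 1}, {"grip": 0, "tx": -0.05, "ty": 0.3, "tz": 0, "ax": 0, "ay": 0, "az": 1}, {"grip": 0, "tx": -0.05, "ty": 0.3, "tz": 0, "ax": 0, "ay": 0, "az": 1}, {"grip": 0, "tx": -0.05, "ty": 0.3, "tz": 0, "ax": 0, "ay": 0, "az": 1}, {"grip": 0, "tx": -0.05, "ty": 0.3, "tz": 0, "ax": 0, "ay": 0, "az": 1}]'

```text
time: 8.0
ee_pos: [426.8, 214.6, 210.7]
orientation: [-0.0, 0.736, 0.677, -0.001]
contact_force: [-0.4, 0.2, 0.2]
width: 87.9
```

Request:
servo_tool --increments '[{"grip": 0, "tx": -0.05, "ty": 0.3, "tz": 0, "ax": 0, "ay": 0, "az": 1}, {"grip": 0, "tx": -0.05, "ty": 0.3, "tz": 0, "ax": 0, "ay": 0, "az": 1}, {"grip": 0, "tx": -0.05, "ty": 0.3, "tz": 0, "ax": 0, "ay": 0, "az": 1}, {"grip": 0, "tx": -0.05, "ty": 0.3, "tz": 0, "ax": 0, "ay": 0, "az": 1}, {"grip": 0, "tx": -0.05, "ty": 0.3, "tz": 0, "ax": 0, "ay": 0, "az": 1}]'

```text
time: 8.62
ee_pos: [417.0, 274.5, 210.7]
orientation: [-0.0, 0.503, 0.864, -0.001]
contact_force: [0.0, 0.1, -1.3]
width: 88.0
```

Request:
servo_tool --increments '[{"grip": 0, "tx": -0.05, "ty": 0.3, "tz": 0, "ax": 0, "ay": 0, "az": 1}, {"grip": 0, "tx": -0.05, "ty": 0.3, "tz": 0, "ax": 0, "ay": 0, "az": 1}, {"grip": 0, "tx": -0.05, "ty": 0.3, "tz": -0.5, "ax": 0, "ay": 0, "az": 1}, {"grip": 0, "tx": -0.05, "ty": 0.3, "tz": -0.5, "ax": 0, "ay": 0, "az": 1}, {"grip": 0, "tx": -0.05, "ty": 0.3, "tz": -0.5, "ax": 0, "ay": 0, "az": 1}]'

```text
time: 9.25
ee_pos: [407.2, 334.4, 150.3]
orientation: [-0.0, 0.226, 0.974, -0.001]
contact_force: [-0.2, 0.0, 0.7]
width: 87.3
```

Request:
servo_tool --increments '[{"grip": 0, "tx": -0.05, "ty": 0.3, "tz": -0.5, "ax": 0, "ay": 0, "az": 1}, {"grip": 0, "tx": 0, "ty": 0.3, "tz": -0.5, "ax": 0, "ay": 0, "az": 1}, {"grip": 0, "tx": 0, "ty": 0, "tz": 0, "ax": 0, "ay": 0, "az": 0}]'

```text
time: 9.62
ee_pos: [404.3, 358.0, 109.6]
orientation: [-0.001, 0.109, 0.994, -0.001]
contact_force: [0.2, -0.1, 0.9]
width: 87.9
```

```bash
python3 -c "
from h import *
st()
I,D=ctrl.camera('top'); J,E=ctrl.camera('scene')
for n,d in (('top',D),('scene',E)):
  P=pts(n,d,41,51,(406,370)); print(n,'spare',len(P) and fit(P,(406,370),[2.7,2.94]))
a=cv2.resize(I[200:310,70:190],(480,440)); b=cv2.resize(J[230:340,190:310],(480,440))
cv2.imwrite('pics/g5.png',cv2.resize(np.hstack([a,b]),(800,366)))"
```

```text
t 9.62 p [404.3 358.  109.6] jaw 1.352 q [-0.001  0.109  0.994 -0.001] F [ 0.2 -0.1  0.9] w 87.9 j [ 0.6   0.41  1.76 -0.    0.98 -0.75]
top spare (array([404.51834597, 369.69254749,   2.91976305]), np.float64(2.0991245380528927), 142)
scene spare (array([405.52705984, 371.7347766 ,   2.94404333]), np.float64(2.0861060060642984), 789)
```

View pics/g5.png

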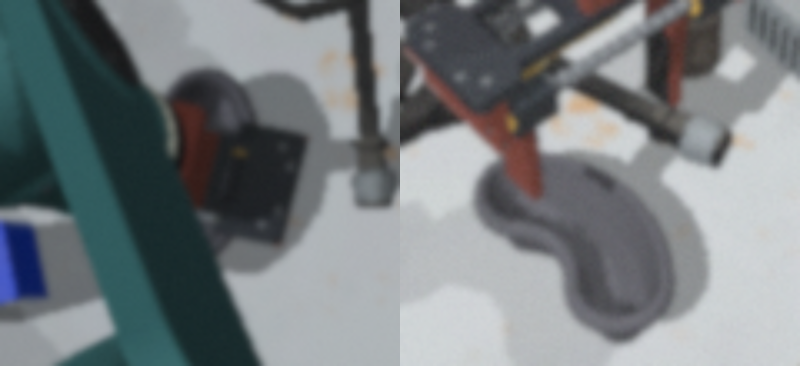

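Request:
servo_tool --increments '[{"grip": 0, "tx": 0.01, "ty": 0.16, "tz": -0.3, "ax": 0, "ay": 0, "az": 0.16}, {"grip": 0, "tx": 0, "ty": 0, "tz": -0.6, "ax": 0, "ay": 0, "az": 0}, {"grip": 0, "tx": 0, "ty": 0, "tz": -0.6, "ax": 0, "ay": 0, "az": 0}, {"grip": 0, "tx": 0, "ty": 0, "tz": -0.4, "ax": 0, "ay": 0, "az": 0}, {"grip": 0, "tx": 0, "ty": 0, "tz": 0, "ax": 0, "ay": 0, "az": 0}]'

```text
time: 10.35
ee_pos: [405.2, 365.0, 34.0]
orientation: [-0.001, 0.099, 0.995, -0.001]
contact_force: [-0.4, -0.5, -0.2]
width: 87.7
```

Request:
servo_tool --increments '[{"grip": 1, "tx": 0, "ty": 0, "tz": 0, "ax": 0, "ay": 0, "az": 0}, {"grip": 1, "tx": 0, "ty": 0, "tz": 0, "ax": 0, "ay": 0, "az": 0}, {"grip": 1, "tx": 0, "ty": 0, "tz": 0, "ax": 0, "ay": 0, "az": 0}, {"grip": 1, "tx": 0, "ty": 0, "tz": 0, "ax": 0, "ay": 0, "az": 0}]'

```text
time: 10.85
ee_pos: [406.3, 365.7, 35.7]
orientation: [0.0, 0.099, 0.995, 0.0]
contact_force: [0.8, -1.9, 5.9]
width: 61.8
```

```bash
python3 -c "
from h import *
st()
J,E=ctrl.camera('scene')
for n,d in (('scene',E),):
  P=pts(n,d,41,51,(406,370)); print(n,'spare',len(P) and fit(P,(406,370),[2.7,2.94]))
b=cv2.resize(J[230:340,190:310],(480,440))
cv2.imwrite('pics/g6.png',b)"
```

```text
t 10.85 p [406.3 365.7  35.7] jaw 1.373 q [0.    0.099 0.995 0.   ] F [ 0.8 -1.9  5.9] w 61.8 j [ 0.61  0.52  1.81 -0.    0.81 -0.77]
scene spare (array([406.640323  , 372.66794787,   2.97670827]), np.float64(2.2343787034876783), 571)
```

View pics/g6.png

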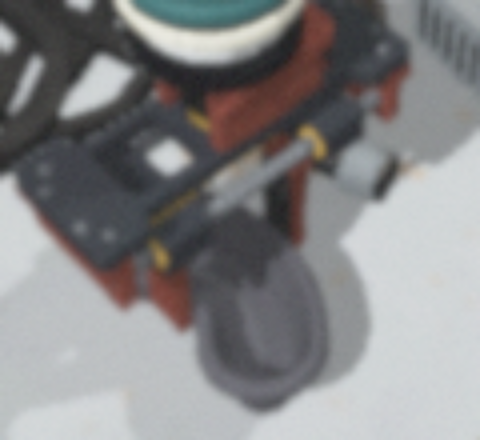

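Gripped at a width of 61.8 mm. Lifting and carrying, with −2.60 rad of turn.

Request:
servo_tool --increments '[{"grip": 1, "tx": 0, "ty": 0, "tz": 0.3, "ax": 0, "ay": 0, "az": 0}, {"grip": 1, "tx": 0, "ty": 0, "tz": 0.6, "ax": 0, "ay": 0, "az": 0}, {"grip": 1, "tx": 0, "ty": 0, "tz": 0.8, "ax": 0, "ay": 0, "az": 0}, {"grip": 1, "tx": 0, "ty": -0.4, "tz": 0.8, "ax": 0, "ay": 0, "az": -0.7}, {"grip": 1, "tx": 0, "ty": -0.6, "tz": 0.8, "ax": 0, "ay": 0, "az": -0.9}]'

```text
time: 11.52
ee_pos: [405.7, 325.5, 168.5]
orientation: [0.0, 0.195, 0.981, 0.0]
contact_force: [0.3, -0.3, -1.6]
width: 61.7
```

Request:
servo_tool --increments '[{"grip": 1, "tx": 0.05, "ty": -0.7, "tz": 0.5, "ax": 0, "ay": 0, "az": -1}, {"grip": 1, "tx": 0.05, "ty": -0.7, "tz": 0.3, "ax": 0, "ay": 0, "az": -1}, {"grip": 1, "tx": 0.05, "ty": -0.7, "tz": 0, "ax": 0, "ay": 0, "az": -1}, {"grip": 1, "tx": 0.05, "ty": -0.7, "tz": 0, "ax": 0, "ay": 0, "az": -1}, {"grip": 1, "tx": 0.05, "ty": -0.7, "tz": 0, "ax": 0, "ay": 0, "az": -1}]'

```text
time: 12.15
ee_pos: [415.5, 184.7, 199.5]
orientation: [-0.0, 0.477, 0.879, 0.0]
contact_force: [-0.9, 0.5, -2.5]
width: 61.8
```

Request:
servo_tool --increments '[{"grip": 1, "tx": 0.05, "ty": -0.7, "tz": 0, "ax": 0, "ay": 0, "az": -1}, {"grip": 1, "tx": 0.05, "ty": -0.7, "tz": 0, "ax": 0, "ay": 0, "az": -1}, {"grip": 1, "tx": 0.05, "ty": -0.7, "tz": 0, "ax": 0, "ay": 0, "az": -1}, {"grip": 1, "tx": 0.05, "ty": -0.7, "tz": 0, "ax": 0, "ay": 0, "az": -1}, {"grip": 1, "tx": 0.05, "ty": -0.7, "tz": 0, "ax": 0, "ay": 0, "az": -1}]'

```text
time: 12.78
ee_pos: [425.5, 44.8, 199.4]
orientation: [-0.0, 0.715, 0.699, 0.0]
contact_force: [0.2, 0.2, -1.3]
width: 61.8
```

Request:
servo_tool --increments '[{"grip": 1, "tx": 0.05, "ty": -0.7, "tz": 0, "ax": 0, "ay": 0, "az": -1}, {"grip": 1, "tx": 0.05, "ty": -0.7, "tz": 0, "ax": 0, "ay": 0, "az": -1}, {"grip": 1, "tx": 0.05, "ty": -0.7, "tz": 0, "ax": 0, "ay": 0, "az": -1}, {"grip": 1, "tx": 0.05, "ty": -0.7, "tz": 0, "ax": 0, "ay": 0, "az": -1}, {"grip": 1, "tx": 0.05, "ty": -0.7, "tz": 0, "ax": 0, "ay": 0, "az": -1}]'

```text
time: 13.4
ee_pos: [435.6, -95.2, 199.4]
orientation: [-0.0, 0.89, 0.456, 0.0]
contact_force: [0.3, 0.8, -0.9]
width: 62.1
```

```bash
python3 -c "
from h import *
st()"
```

```text
t 13.4 p [435.6 -95.2 199.4] jaw -0.624 q [-0.     0.89   0.456  0.   ] F [ 0.3  0.8 -0.9] w 62.1 j [-0.37  0.16  1.86  0.    1.12  0.25]
```

Request:
servo_tool --increments '[{"grip": 1, "tx": 0.02, "ty": -0.55, "tz": 0, "ax": 0, "ay": 0, "az": -1}, {"grip": 1, "tx": 0.02, "ty": -0.55, "tz": 0, "ax": 0, "ay": 0, "az": -1}, {"grip": 1, "tx": 0.02, "ty": -0.55, "tz": -0.3, "ax": 0, "ay": 0, "az": -1}, {"grip": 1, "tx": 0.01, "ty": -0.55, "tz": -0.6, "ax": 0, "ay": 0, "az": -1}, {"grip": 1, "tx": 0, "ty": -0.55, "tz": -0.6, "ax": 0, "ay": 0, "az": -1}]'

```text
time: 14.02
ee_pos: [438.7, -205.1, 139.0]
orientation: [0.0, 0.985, 0.173, 0.0]
contact_force: [0.2, -0.9, -1.4]
width: 61.8
```

Request:
servo_tool --increments '[{"grip": 1, "tx": 0, "ty": 0, "tz": -0.2, "ax": 0, "ay": 0, "az": 0}, {"grip": 1, "tx": 0, "ty": 0, "tz": 0, "ax": 0, "ay": 0, "az": 0}]'

```text
time: 14.28
ee_pos: [438.0, -203.6, 130.8]
orientation: [-0.001, 0.985, 0.175, -0.001]
contact_force: [-0.5, 0.2, -2.2]
width: 62.1
```

```bash
python3 -c "
from h import *
st()
I,D=ctrl.camera('top'); J,E=ctrl.camera('scene')
C=cloud('scene',E)
P=pts('scene',E,136,150,(440,-212)); print(len(P))
a=cv2.resize(I[180:290,320:440],(480,440)); b=cv2.resize(J[80:190,300:420],(480,440))
s=np.array([438.5+1.9,-205.5-5.3,.345])
draw('scene',b,s,133,(0,255,255),4,np.array([300,80])-.5);draw('scene',b,s,64,(0,255,0),4,np.array([300,80])-.5)
draw('top',a,s,133,(0,255,255),4,np.array([320,180])-.5);draw('top',a,s,64,(0,255,0),4,np.array([320,180])-.5)
cv2.imwrite('pics/g7.png',cv2.resize(np.hstack([a,b]),(800,366)))"
```

```text
t 14.28 p [ 438.  -203.6  130.8] jaw -1.218 q [-0.001  0.985  0.175 -0.001] F [-0.5  0.2 -2.2] w 62.1 j [-0.58  0.31  1.86  0.    0.97  0.64]
361
```

View pics/g7.png

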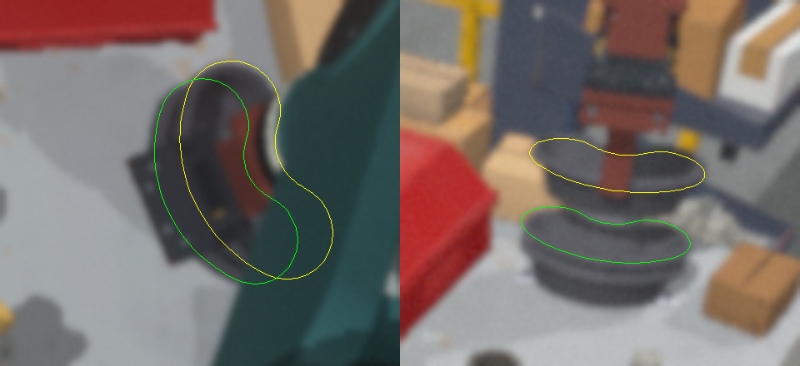

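Request:
servo_tool --increments '[{"grip": 1, "tx": 0.01, "ty": -0.03, "tz": -0.4, "ax": 0, "ay": 0, "az": -0.06}, {"grip": 1, "tx": 0, "ty": 0, "tz": -0.3, "ax": 0, "ay": 0, "az": 0}, {"grip": 1, "tx": 0, "ty": 0, "tz": -0.15, "ax": 0, "ay": 0, "az": 0}]'

```text
time: 14.75
ee_pos: [438.9, -205.1, 96.8]
orientation: [-0.0, 0.985, 0.172, -0.0]
contact_force: [0.6, -0.3, -1.4]
width: 62.1
```

Request:
servo_tool --increments '[{"grip": 1, "tx": 0, "ty": 0, "tz": -0.12, "ax": 0, "ay": 0, "az": 0}]'

```text
time: 14.88
ee_pos: [439.2, -205.5, 92.1]
orientation: [-0.0, 0.985, 0.171, 0.0]
contact_force: [0.2, -0.1, -1.6]
width: 61.9
```

Request:
servo_tool --increments '[{"grip": 1, "tx": 0, "ty": 0, "tz": -0.12, "ax": 0, "ay": 0, "az": 0}]'

```text
time: 15.0
ee_pos: [439.3, -205.7, 87.4]
orientation: [0.0, 0.985, 0.171, 0.0]
contact_force: [0.6, 0.7, -0.9]
width: 61.9
```

Request:
servo_tool --increments '[{"grip": 1, "tx": 0, "ty": 0, "tz": -0.12, "ax": 0, "ay": 0, "az": 0}]'

```text
time: 15.12
ee_pos: [439.2, -205.8, 82.5]
orientation: [0.0, 0.985, 0.171, 0.0]
contact_force: [0.6, -0.3, -0.4]
width: 61.9
```

Request:
servo_tool --increments '[{"grip": 1, "tx": 0, "ty": 0, "tz": -0.1, "ax": 0, "ay": 0, "az": 0}]'

```text
time: 15.25
ee_pos: [439.1, -205.7, 78.4]
orientation: [-0.0, 0.985, 0.171, 0.0]
contact_force: [-0.7, 0.9, -1.4]
width: 61.9
```

Request:
servo_tool --increments '[{"grip": 1, "tx": 0, "ty": 0, "tz": -0.1, "ax": 0, "ay": 0, "az": 0}]'

```text
time: 15.38
ee_pos: [439.1, -205.7, 74.4]
orientation: [-0.0, 0.985, 0.171, 0.0]
contact_force: [0.3, -0.7, -1.9]
width: 62.2
```

Request:
servo_tool --increments '[{"grip": 1, "tx": 0, "ty": 0, "tz": -0.04, "ax": 0, "ay": 0, "az": 0}, {"grip": 1, "tx": 0, "ty": 0, "tz": 0, "ax": 0, "ay": 0, "az": 0}]'

```text
time: 15.62
ee_pos: [439.0, -205.6, 72.9]
orientation: [-0.0, 0.985, 0.171, -0.0]
contact_force: [0.2, 0.0, -1.2]
width: 62.1
```

Request:
servo_tool --increments '[{"grip": 1, "tx": 0, "ty": 0, "tz": -0.04, "ax": 0, "ay": 0, "az": 0}, {"grip": 1, "tx": 0, "ty": 0, "tz": 0, "ax": 0, "ay": 0, "az": 0}]'

```text
time: 15.88
ee_pos: [439.3, -205.8, 71.6]
orientation: [0.0, 0.985, 0.171, 0.0]
contact_force: [-0.7, 0.4, 0.0]
width: 62.0
```

Request:
servo_tool --increments '[{"grip": 0, "tx": 0, "ty": 0, "tz": 0, "ax": 0, "ay": 0, "az": 0}, {"grip": 0, "tx": 0, "ty": 0, "tz": 0, "ax": 0, "ay": 0, "az": 0}, {"grip": 0, "tx": 0, "ty": 0, "tz": 0, "ax": 0, "ay": 0, "az": 0}, {"grip": 0, "tx": 0, "ty": 0, "tz": 0.4, "ax": 0, "ay": 0, "az": 0}, {"grip": 0, "tx": 0, "ty": 0, "tz": 0.8, "ax": 0, "ay": 0, "az": 0}]'

```text
time: 16.5
ee_pos: [438.0, -205.0, 118.9]
orientation: [-0.001, 0.985, 0.171, -0.001]
contact_force: [0.1, -0.2, -0.5]
width: 88.0
```

Request:
servo_tool --increments '[{"grip": 0, "tx": 0, "ty": 0, "tz": 1, "ax": 0, "ay": 0, "az": 0}, {"grip": 0, "tx": 0, "ty": 0.5, "tz": 1, "ax": 0, "ay": 0, "az": 0}, {"grip": 0, "tx": 0, "ty": 1, "tz": 0.5, "ax": 0, "ay": 0, "az": 0}, {"grip": 0, "tx": 0, "ty": 1, "tz": 0, "ax": 0, "ay": 0, "az": 0}, {"grip": 0, "tx": 0, "ty": 1, "tz": 0, "ax": 0, "ay": 0, "az": 0}]'

```text
time: 17.12
ee_pos: [439.1, -64.6, 219.9]
orientation: [0.0, 0.985, 0.171, 0.001]
contact_force: [0.2, 0.2, 0.8]
width: 88.1
```

Request:
servo_tool --increments '[{"grip": 0, "tx": 0, "ty": 1, "tz": 0, "ax": 0, "ay": 0, "az": 0}, {"grip": 0, "tx": 0, "ty": 1, "tz": 0, "ax": 0, "ay": 0, "az": 0}, {"grip": 0, "tx": 0, "ty": 1, "tz": 0, "ax": 0, "ay": 0, "az": 0}, {"grip": 0, "tx": 0, "ty": 1, "tz": 0, "ax": 0, "ay": 0, "az": 0}, {"grip": 0, "tx": 0, "ty": 1, "tz": 0, "ax": 0, "ay": 0, "az": 0}]'

```text
time: 17.75
ee_pos: [438.9, 135.7, 219.5]
orientation: [-0.0, 0.985, 0.171, 0.0]
contact_force: [-0.0, -0.1, -0.1]
width: 87.9
```

Request:
servo_tool --increments '[{"grip": 0, "tx": 0, "ty": 0.5, "tz": 0, "ax": 0, "ay": 0, "az": 0}, {"grip": 0, "tx": 0, "ty": 0, "tz": 0, "ax": 0, "ay": 0, "az": 0}]'

```text
time: 18.0
ee_pos: [438.9, 155.4, 219.3]
orientation: [-0.0, 0.985, 0.172, -0.0]
contact_force: [0.1, 0.7, -0.2]
width: 87.8
```

```bash
python3 -c "
from h import *
st()
I,D=ctrl.camera('top'); J,E=ctrl.camera('scene')
for n,d in (('top',D),('scene',E)):
  P=pts(n,d,74,94,(440,-212)); print(n,len(P)>20 and fit(P,(440,-210),[.1,.34,.6]), np.median(P[:,2]))
  C=cloud(n,d); m=(np.hypot(C[...,0]-440,C[...,1]+210)<90)&(d>0); print(np.histogram(C[m][:,2],bins=np.arange(-10,110,6)))
for o,z in (('oval_dish_mid',23),('bush',0),('short_bush',0),('gear',0)):
  for r in ctrl.spot_point('top',o)[:1]: print(o,r,atz('top',r['position'],z))
a=cv2.resize(I[180:290,320:440],(480,440)); b=cv2.resize(J[80:190,300:420],(480,440))
cv2.imwrite('pics/g8.png',cv2.resize(np.hstack([a,b]),(800,366))); cv2.imwrite('pics/top9.png',I)"
```

```text
t 18.0 p [438.9 155.4 219.3] jaw -1.224 q [-0.     0.985  0.172 -0.   ] F [ 0.1  0.7 -0.2] w 87.8 j [0.19 0.17 1.79 0.   1.18 1.42]
top (array([ 4.39318633e+02, -2.09249491e+02,  3.29547281e-01]), np.float64(2.25303494982494), 675) 80.37598586972264
(array([ 206, 1997,  218,    0,    0,    0,    2,   12,   61,   37,  569,
        286,  111,  125,  300,  371,    4,    0,    0]), array([-10,  -4,   2,   8,  14,  20,  26,  32,  38,  44,  50,  56,  62,
        68,  74,  80,  86,  92,  98, 104]))
scene (array([ 4.36469854e+02, -2.06402192e+02,  3.54346009e-01]), np.float64(1.8988730100320446), 413) 80.62965649511908
(array([  0, 445, 544,  53,  58,  50,  47,   8,  90, 143,  13, 161, 249,
        95, 184, 229,   0,   0,   0]), array([-10,  -4,   2,   8,  14,  20,  26,  32,  38,  44,  50,  56,  62,
        68,  74,  80,  86,  92,  98, 104]))
oval_dish_mid {'position': [245.8, 190.1], 'score': 0.64} [555.29401116 104.34198255  23.        ]
bush {'position': [290.3, 242.3], 'score': 0.68} [431.41584575  -2.139239     0.        ]
short_bush {'position': [289.6, 239.7], 'score': 0.73} [437.67802394  -0.57721285   0.        ]
gear {'position': [251.6, 138.2], 'score': 0.74} [692.70958622  89.69761391   0.        ]
```

View pics/g8.png

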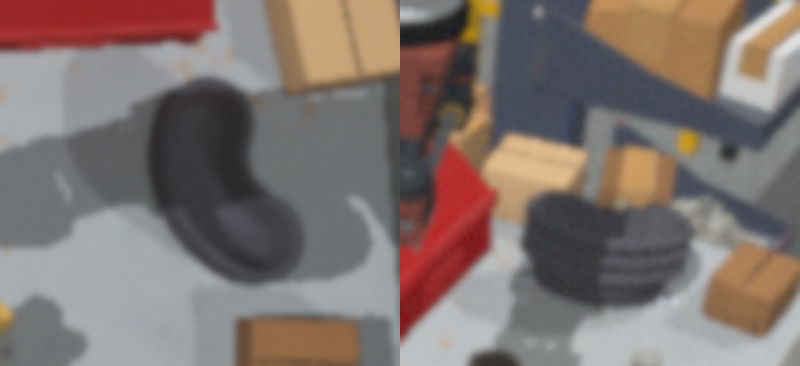

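View pics/top9.png

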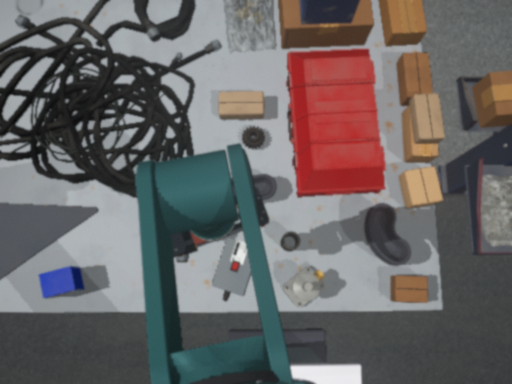

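The stack shows three evenly spaced rims at (608,250) in the scene crop. I'll do one precise floor and rim height check, using the frame depth offset, then hand in.

```bash
python3 -c "
from h import *
for n in ('top','scene'):
  I,D=ctrl.camera(n); C=cloud(n,D)
  q=(439.3,-209.2,.34) if n=='top' else (436.5,-206.4,.345)
  m=(D>0)&(C[...,2]>45)&(np.hypot(C[...,0]-440,C[...,1]+210)<95); P=C[m]; d=cdist(P,q)
  F=P[d<8]; R=P[(d>24)&(d<30)&(P[:,2]>74)]
  for nm,S in (('floor',F),('rim',R)):
    if len(S)<20: continue
    A=np.c_[S[:,0]-440,S[:,1]+210,np.ones(len(S))]; c=np.linalg.lstsq(A,S[:,2],rcond=None)[0]; print(n,nm,len(S),np.median(S[:,2]),'slope mm/100',c[:2]*100)
  T=C[(D>0)&(abs(C[...,2])<8)&(np.hypot(C[...,0]-440,C[...,1]+210)<140)]; print(n,'table z',np.median(T[:,2]))
ctrl.finish_job(); st()"
```

```text
top floor 300 53.56158037602536 slope mm/100 [-1.05356419 -0.051948  ]
top rim 440 80.71074176052623 slope mm/100 [ 0.36942865 -1.69445744]
top table z -0.8154849055250235
scene rim 292 80.34631550241369 slope mm/100 [ 0.50071121 -1.26985214]
scene table z 2.1011591843556547
the job is handed in; nothing more can be done
the job is handed in; nothing more can be done
```

The two loose kidney dishes are nested on the fixed one, and the job is handed in; no verdict was reported.

- **Crooked dish:** I gripped it across the waist and turned it about 0.97 rad clockwise without lifting it off. I then lowered it with contact forces of a few newtons and let go. Afterwards its floor read about 36 mm and its rim about 62 to 64 mm, as expected fully home.
- **Spare dish:** I picked it up, turned it about 2.6 rad clockwise on the way, lowered it onto the stack with almost no contact force, and let go. Its floor read 53.6 mm above the table (54 expected), and its rim about 80.5 mm (82 expected). It lay level to within about 1.7 mm per 100 mm, and its yaw matched the fixed dish to within about 0.02 rad.
- **Other things:** The oval dish was found where it started, and the gear and one bush show where they were in the last top picture. The other bush, near (210,231), was hidden behind the arm in that view, so I could not check it. Every move passed well above both bushes.
- **Disagreements:** The two cameras differed by about 3 mm in position, which is roughly the calibration error. The network reported the same bush under both bush names.

The clock stood at about 18 s when I handed in, with the gripper open and clear of everything.

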